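# Set the hob under the stockpot to boil

### The job

Get the big lidded stockpot boiling: on the hob it stands on, lightly press with a fingertip the round on key, then the boil key (the middle one of the three square keys), then the long start bar, letting each key spring back up before the next. Press no harder than a key needs and touch no other key; keep off the other hob, leave the pots and all other things where they stand, and finish with the hand clear and every key up.

Things in the scene. Friction and masses are not known exactly. Their poses are not given: they have to be found in the camera images.
- pot_hob: portable induction hob under the stockpot, on the robot's left or right; fixed. Pale housing 370 mm deep (x) by 280 wide (y), black glass top 63 mm above the table. Origin under its centre on the table, x away from the robot, y to the left seen from the robot. Five grey push keys in one row along its front edge (nearest the robot)
- panel_mid (a point): middle of the hob's dark key panel, on its surface, 60 mm above the table, 150 mm in front of the hob's centre; axes as the hob's. Keys from left (+y) to right: round on key, three square programme keys (fry, boil, warm), long start bar; gaps of 20 mm or more between them; their tops stand 7 mm above the panel. The front of the pot is about 90 mm behind the keys
- on_key_top (a point): the on key: round, 24 mm across, at the left end of the row, 104 mm left of the hob's middle; its origin is the centre of the key's top face (67 mm above the table while the key is up), x and y as the hob's
- fry_key_top (a point): the fry key (left of the three square ones): 22 mm square, 56 mm left of the hob's middle; not wanted; its origin is the centre of the key's top face (67 mm above the table while the key is up), x and y as the hob's
- boil_key_top (a point): the boil key (middle one of the three square ones): 22 mm square, 12 mm left of the hob's middle; its origin is the centre of the key's top face (67 mm above the table while the key is up), x and y as the hob's
- warm_key_top (a point): the keep-warm key (right of the three square ones): 22 mm square, 32 mm right of the hob's middle; not wanted; its origin is the centre of the key's top face (67 mm above the table while the key is up), x and y as the hob's
- start_key_top (a point): the start key: a bar 46 mm long (along the row) by 22 mm, at the right end of the row, 92 mm right of the hob's middle; its origin is the centre of the key's top face (67 mm above the table while the key is up), x and y as the hob's
- on_key (a joint): how far the on key is pressed: 0 up, 0.004 m fully down. It acts at 0.002 m (about 3 N), bottoms at about 4.5 N and springs back up by itself
- fry_key (a joint): how far the fry key is pressed: 0 up, 0.004 m fully down. It acts at 0.002 m (about 3 N), bottoms at about 4.5 N and springs back up by itself
- boil_key (a joint): how far the boil key is pressed: 0 up, 0.004 m fully down. It acts at 0.002 m (about 3 N), bottoms at about 4.5 N and springs back up by itself
- warm_key (a joint): how far the warm key is pressed: 0 up, 0.004 m fully down. It acts at 0.002 m (about 3 N), bottoms at about 4.5 N and springs back up by itself
- start_key (a joint): how far the start key is pressed: 0 up, 0.004 m fully down. It acts at 0.002 m (about 3 N), bottoms at about 4.5 N and springs back up by itself
- pan_hob: the other hob, the same model, under the saucepan, beside the first; fixed. Origin and axes as the first. Not to be touched
- stockpot: the big cream enamel pot with its lid on, 204 mm across, 162 mm high with the lid's knob, two side handles; it stands on the hob to be started. Origin under its centre. Heavy; leave it
- saucepan: open steel saucepan 176 mm across, 70 mm high, long black handle pointing away (+x); it stands on the other hob. Origin under its centre. Leave it
- salt_shaker: clear shaker with a steel cap, 43 mm across, 74 mm high, standing in the gap between the hobs. Origin under its centre. Leave it
- mug: white mug, 78 mm across, 85 mm high. Origin under its centre. Leave it
- wooden_spoon: wooden spoon 260 mm long lying flat on the table along x between the two hobs, its bowl end away from the robot, under 25 mm high. Leave it
- bowl: white bowl, 140 mm across, 55 mm high. Origin under its centre. Leave it
- oil_bottle: amber bottle, 68 mm across, 210 mm high. Origin under its centre. Leave it
- spice_jar: small jar, 48 mm across, 85 mm high. Origin under its centre. Leave it

How it is judged:
On the way, in this order (a step that is already met when the one before it is completed fails the run):
1. the on key is pressed (at least 2 mm down), the others up (value of joint on_key above 0.002 m and value of joint each of fry_key, boil_key, warm_key, start_key below 0.001 m), for 0.05 s.
2. then, with the on key up again, the boil key is pressed (at least 2 mm down) (value of joint boil_key above 0.002 m and value of joint each of on_key, fry_key, warm_key, start_key below 0.001 m), for 0.05 s.
3. then, with the boil key up again, the start bar is pressed (at least 2 mm down) (value of joint start_key above 0.002 m and value of joint each of on_key, fry_key, boil_key, warm_key below 0.001 m), for 0.05 s.
At the end, for the whole second after the job is handed in: on, boil and start were pressed in that order, all five keys are up again (within 1 mm), the stockpot stands on its hob, and nothing loose has moved by more than 20 mm or is moving (value of joint each of on_key, fry_key, boil_key, warm_key, start_key below 0.001 m and distance of each of stockpot, saucepan, salt_shaker, mug, wooden_spoon, bowl, oil_bottle, spice_jar from where it was at the start of the episode below 0.02 m and linear speed of each of stockpot, saucepan, salt_shaker, mug, wooden_spoon, bowl, oil_bottle, spice_jar below 0.03 m/s and z of stockpot in the frame of pot_hob between 0.058 and 0.07 m); the robot touches nothing.
It fails at once if the fry or keep-warm key of the pot's hob is pressed (more than 1.5 mm) (value of joint any of fry_key, warm_key above 0.0015 m).
It fails at once if the pot's hob is pushed with more than 20 N (contact force between any of the fingers, the arm and pot_hob above 20 N).
It fails at once if the other hob is touched with more than 1 N (contact force between any of the fingers, the arm and pan_hob above 1 N).
It fails at once if a pot or any other loose thing is moved by more than 20 mm, lifted or tipped (distance of any of stockpot, saucepan, salt_shaker, mug, wooden_spoon, bowl, oil_bottle, spice_jar from where it was at the start of the episode above 0.02 m or angle between any of stockpot, saucepan, salt_shaker, mug, oil_bottle, spice_jar's own z axis and vertical above 0.3 rad).
It also fails if it takes over 48 s, if anything falls off the work surface, if the arm or the gripper's body presses on something with over 40 N, if the wrist force passes 120 N, or if a joint passes its speed limit or range.

### The arm

A 7-joint arm with a two-finger parallel gripper is mounted at the origin on the work surface. World frame = base frame: x ahead of the robot, y to its left, z up, the work surface at z = 0. Lengths are in m, angles in rad, forces in N, time in s.
With the tool pointing down it reaches from about 0.35 to 0.775 m from the base axis. Payload 3.1 kg.
Tool frame: the origin (TCP) lies midway between the tips of the shut fingers; the grasp point (between the pads) lies 19 mm behind it; z points along the fingers, y is the direction in which the jaws open and shut (so a half turn about z gives the same grasp; the last joint's range is limited). The gripper opens to 85 mm and grips with 20 to 120 N. Pads are 22 mm wide; open, the fingers measure 114 mm over their backs; the gripper's body (76 mm by 85 mm) begins 54 mm behind the grasp point. The pads swing forward as they close: fully open they stand 13 mm farther back than shut.
Start: joints at [-1.189, 0.311, 0.014, 1.512, -0.004, 1.319, -0.027], TCP at [0.226, 0.501, 0.231] pointing down, gripper open.
Joint ranges: [-2.7, 2.7], [-0.3, 1.91], [-1.27, 1.3], [0.12, 2.57], [-1.44, 4.58], [0.2, 2.03], [-3.05, 3.05]. Speed limits (rad/s): [2.79, 2.79, 3.14, 3.14, 3.14, 3.14, 3.14].

### API

Orientations are given as a unit quaternion [w, x, y, z].
In Python, from plant import arm, optics, job_done, recognise, landmark_of gives the robot as it stands. The module is installed in compiled form; this text tells all that it offers.
- The arm moves only by the tool carry_out, never from a script. Its argument "increments" is a list that holds one entry, the list of rows, each a list of 7 numbers: the shift along the world's x, y, z each as a share of 20 mm, from -1 to 1, then the turn, a rotation vector about the world's x, y, z each as a share of 6 degrees, from -1 to 1, then the opening, from 0 (shut) to 1 (fully open). In form: [[[dx, dy, dz, rx, ry, rz, claw], ...]]. A call has 1 to 10 rows; each row shifts and turns the commanded pose from where the row before left it; what a row does not reach is not made up. A row lasts 1/8 s, in which the tool goes at most 62.5 mm and 10.7 degrees, less where a joint would pass 70% of its speed; a pose out of reach is approached as far as the arm can. A call with a number of a shift or a turn outside -1 to 1 is refused whole. A call with a gripper value outside its range is refused whole. The fingers move at their own pace and stop on an object; "squeeze" is the grip in N (left out, the last holds). Time passes only in rows, so rows that do not move let the fingers close. It gives the time, the measured TCP pose, the force and the opening at its end, in the units of the state.
- arm.state(): the state, without advancing time (a new reading comes with each control period).
- optics.camera(name): name is "scene" or "top" or "wrist"; returns the picture (400x640x3 uint8, red, green, blue); there is no depth.
- optics.get_calibration(name): a dict with "K" (3x3 intrinsics, pixels), "origin" and "rotation" of the camera in the world. Camera axes: x right, y up, looking along -z (the intrinsics and any distortion apply to the point x, -y, -z); pixel columns grow to the right and rows downward; lengths in m; the calibration is good to about 2 mm. A picture is of the moment at which its call begins: read the wrist's pose just before it. get_calibration takes no time and is no camera call; for the wrist camera it gives the pose at the moment of the call.
- job_done(): hands the job in, once; it reports no verdict.
Trained networks look in the newest picture that a camera, given by its name, has taken for a name from the list of things; names that differ only in an ending like _2 or _b are one class to them, and where a whole thing is asked for, a point or a joint stands for the part that bears it (a point fixed in the world has none). Each returns a list of dicts, best first, with "confidence" (0 to 1); they miss things now and then, are a little off and sometimes report something else, mostly with a low value. They report only what shows in the picture. A call takes as long as a camera call.
- recognise(thing, camera): "point" ([x, y, z] in m, in world coordinates, good to about 4 mm: the middle of the surface that is visible of it).
- landmark_of(thing, camera): "point" ([x, y, z] in m, in world coordinates, good to about 4 mm: a listed point, or the origin of a listed thing).
The state is a dict: "time_s": time; "joint_pos": joint angles; "joint_velocities": joint speeds; "joint_torque": joint torques, N m; "tcp_pos": TCP position; "ee_rot": TCP orientation; "contact_force": force on the tool from outside, world axes, zero at the start; "moment": the same for the moment, N m; "grip_width": opening from 0.0 (shut) to 1.0 (fully open).
Only numpy, scipy, OpenCV 4.12 (cv2) and the standard library are available. Lean on these libraries where they do the work, as an engineer would, in place of code of your own. Each camera call takes 0.05 s, during which the arm holds its last target.

## Working session

There is one attempt and no reset: what is moved stays moved. The work goes in short steps, Python scripts to look and compute and a tool call to move; the robot and the scene stay as the last step left them, time stands still between calls to the robot, and variables do not carry over. Pictures are saved under pics/ and viewed, and the job is handed in when it is done.

Besides the shell and the picture viewer there is one more tool, called after "Request:" by a JSON object that holds its "fn" and its "kwargs". carry_out: Moves the arm, as the interface text tells. Shift numbers are shares of 20 mm and turn numbers shares of 6 degrees, none past 1 either way. Its arguments: {"type":"object","properties":{"increments":{"type":"array","items":{"type":"array","items":{"type":"array","items":{"type":"number","minimum":-1,"maximum":1}}}},"squeeze":{"type":"number"}},"required":["increments"]}

```bash
mkdir -p pics
python3 - <<'E'
from plant import arm, optics, recognise, landmark_of
import cv2
s=arm.state(); print(s)
for c in ["top","scene"]:
    im=optics.camera(c); cv2.imwrite(f"pics/{c}0.png",im[:,:,::-1])
    cal=optics.get_calibration(c); print(c,cal)
    for t in ["pot_hob","pan_hob","stockpot","panel_mid","on_key_top","boil_key_top","start_key_top","fry_key_top","warm_key_top","oil_bottle","salt_shaker","mug","spice_jar","bowl"]:
        print(t,[(r["point"],r["confidence"]) for r in landmark_of(t,c)[:3]])
print(arm.state()["time_s"])
E
```

```text
{'time_s': 0.0, 'joint_pos': array([-1.18870851,  0.31172639,  0.01401727,  1.51304057, -0.00437908,
        1.31917119, -0.02716724]), 'joint_velocities': array([-0.00073948, -0.00049908, -0.00097157,  0.00037604, -0.00093319,
       -0.00049472, -0.0003863 ]), 'joint_torque': array([-1.05500010e-05, -3.79905331e+01,  1.45936171e-01, -2.30590886e+01,
        1.22740277e-02,  1.33378824e-02,  1.79511250e-05]), 'tcp_pos': array([0.22588407, 0.50069397, 0.23022738]), 'ee_rot': array([-1.82836990e-04,  2.10267308e-01,  9.77643247e-01, -1.14307522e-03]), 'contact_force': array([-0.29672104, -0.20558816,  0.3023922 ]), 'moment': array([ 0.01916739,  0.00653919, -0.01699916]), 'grip_width': 1.0026722481918597}
top {'K': array([[453.57440444,   0.        , 322.30448966],
       [  0.        , 453.57440444, 193.95414931],
       [  0.        ,   0.        ,   1.        ]]), 'origin': array([0.35721312, 0.0215537 , 1.77679389]), 'rotation': array([ 0.71477026,  0.03574337, -0.05142603, -0.69654953])}
pot_hob [([0.6424, 0.2472, 0.0004], 0.65)]
pan_hob [([0.6818, -0.2491, -0.0008], 0.59)]
stock
[... 834 characters left out ...]
ot_hob [([0.64, 0.2519, 0.0006], 0.76)]
pan_hob [([0.6842, -0.2504, 0.0001], 0.66)]
stockpot [([0.6906, 0.2359, 0.0651], 0.98), ([0.4864, 0.2344, 0.0702], 0.66)]
panel_mid [([0.4911, 0.2656, 0.0615], 0.87)]
on_key_top []
boil_key_top [([0.4965, 0.2775, 0.0667], 0.53)]
start_key_top [([0.4842, 0.1709, 0.069], 0.41)]
fry_key_top [([0.5006, 0.3244, 0.0685], 0.53)]
warm_key_top [([0.4896, 0.2352, 0.0653], 0.56)]
oil_bottle []
salt_shaker [([0.669, -0.0064, 0.0033], 0.62)]
mug [([0.3706, -0.5195, 0.001], 0.68), ([0.4916, 0.2819, 0.0664], 0.2)]
spice_jar [([0.5638, -0.5041, -0.001], 0.95), ([0.4871, 0.1744, 0.0666], 0.7), ([0.4064, 0.539, 0.0036], 0.25)]
bowl [([0.4077, 0.5406, -0.0025], 0.9)]
1.5
```

View pics/top0.png

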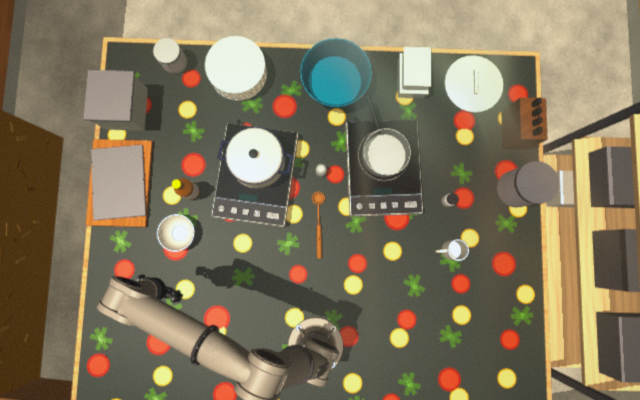

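View pics/scene0.png

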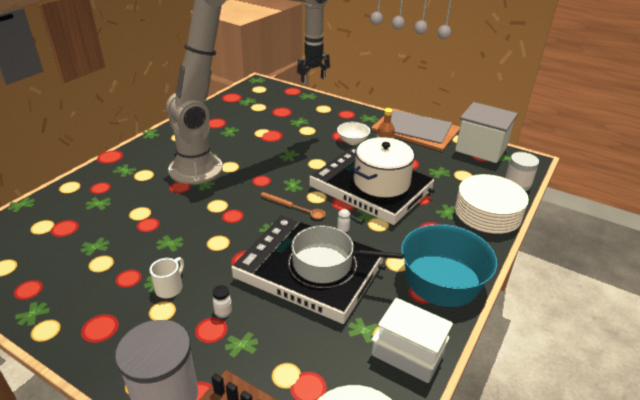

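The pot's hob is the left one, near top-image (255,170), and its key row runs about (222,208) to (285,217). Next I fit the hob pose from the detections.

```bash
cat > h.py <<'E'
import numpy as np
from scipy.optimize import least_squares
L={"pot_hob":(0,0),"panel_mid":(-.15,0),"on_key_top":(-.15,.104),"fry_key_top":(-.15,.056),"boil_key_top":(-.15,.012),"warm_key_top":(-.15,-.032),"start_key_top":(-.15,-.092)}
def fit(obs):
    def f(p):
        c,s=np.cos(p[2]),np.sin(p[2])
        return np.concatenate([[p[0]+c*L[n][0]-s*L[n][1]-q[0],p[1]+s*L[n][0]+c*L[n][1]-q[1]] for n,q in obs])*1000
    r=least_squares(f,[.64,.25,-.1],loss="soft_l1",f_scale=5.);p=r.x
    c,s=np.cos(p[2]),np.sin(p[2])
    return p,{n:(p[0]+c*a-s*b,p[1]+s*a+c*b) for n,(a,b) in L.items()},f(p).reshape(-1,2)
E
python3 - <<'E'
from h import *
o=[("pot_hob",(.6424,.2472)),("panel_mid",(.4955,.2643)),("on_key_top",(.5051,.3704)),("boil_key_top",(.4955,.2786)),("start_key_top",(.4831,.176)),("fry_key_top",(.4997,.3196)),("warm_key_top",(.4926,.237)),("pot_hob",(.64,.2519)),("panel_mid",(.4911,.2656)),("boil_key_top",(.4965,.2775)),("start_key_top",(.4842,.1709)),("fry_key_top",(.5006,.3244)),("warm_key_top",(.4896,.2352))]
p,k,r=fit(o);print(p,np.degrees(p[2]));print(k);print(r.round(1))
E
```

```text
[ 0.64284317  0.24957595 -0.11085312] -6.351415724053888
{'pot_hob': (np.float64(0.6428431680479121), np.float64(0.24957595119875955)), 'panel_mid': (np.float64(0.4937638556611316), np.float64(0.26616988437581934)), 'on_key_top': (np.float64(0.5052689826638931), np.float64(0.3695315409639871)), 'fry_key_top': (np.float64(0.49995892404723397), np.float64(0.3218261610002174)), 'boil_key_top': (np.float64(0.49509137031529643), np.float64(0.27809622936676176)), 'warm_key_top': (np.float64(0.4902238165833589), np.float64(0.2343662977333062)), 'start_key_top': (np.float64(0.48358624331253497), np.float64(0.174734572778594))}
[[ 0.4  2.4]
 [-1.7  1.9]
 [ 0.2 -0.9]
 [-0.4 -0.5]
 [ 0.5 -1.3]
 [ 0.3  2.2]
 [-2.4 -2.6]
 [ 2.8 -2.3]
 [ 2.7  0.6]
 [-1.4  0.6]
 [-0.6  3.8]
 [-0.6 -2.6]
 [ 0.6 -0.8]]
```

Request:
{"fn": "carry_out", "kwargs": {"increments": [[[1,-0.47,0,0,0,0.3,0],[1,-0.47,0,0,0,0.3,0],[1,-0.47,0,0,0,0.3,0],[1,-0.47,0,0,0,0.3,0],[1,-0.47,0,0,0,0.3,0],[1,-0.47,0,0,0,0.3,0],[1,-0.47,0,0,0,0.3,0],[1,-0.47,0,0,0,0.3,0],[1,-0.47,0,0,0,0.3,0],[1,-0.47,0,0,0,0.3,0]]]}}

```text
time_s: 2.75
tcp_pos: [0.4268, 0.407, 0.2313]
ee_rot: [-0.0, 0.054, 0.999, 0.0]
contact_force: [-0.0, 0.4, 0.0]
grip_width: 0.004
```

Run:
```python
from plant import *
from h import *
import cv2
s=arm.state(); print(s["time_s"],s["tcp_pos"],s["ee_rot"],s["contact_force"],s["grip_width"])
im=optics.camera("wrist"); cv2.imwrite("pics/w1.png",im[:,:,::-1])
o=[]
for n in L:
    for r in landmark_of(n,"wrist")[:2]:
        print(n,r["point"],r["confidence"]);
```

```text
2.75 [0.42679089 0.40704134 0.2312795 ] [-2.84086124e-06  5.42371869e-02  9.98528080e-01  8.35457908e-06] [-0.03401846  0.4344642   0.00831675] 0.004022138445122215
pot_hob [0.667, -0.0003, -0.0045] 0.29
panel_mid [0.496, 0.2673, 0.0612] 0.89
panel_mid [0.5743, 0.4957, 0.001] 0.32
on_key_top [0.5053, 0.3685, 0.067] 0.54
fry_key_top [0.5009, 0.3227, 0.0691] 0.71
boil_key_top [0.4959, 0.2764, 0.0688] 0.93
warm_key_top [0.4892, 0.2374, 0.0684] 0.69
start_key_top [0.4846, 0.1727, 0.0642] 0.96
start_key_top [0.6638, 0.0002, -0.0023] 0.48
```

View pics/w1.png

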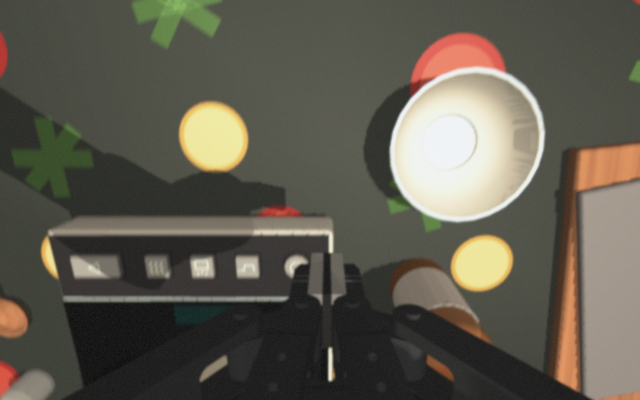

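The wrist view shows the key row: start (95,266), warm (157,267), boil (202,267), fry (247,267), on (296,266). The closed fingers are at (327,265). I project the fitted key points to compare.

Run:
```python
from plant import *
from scipy.spatial.transform import Rotation as R
import numpy as np
c=optics.get_calibration("wrist");q=c["rotation"];q=np.array(q)
Rm=R.from_quat([q[1],q[2],q[3],q[0]]).as_matrix() if q.shape==(4,) else q
print(c["origin"])
K=c["K"];o=c["origin"]
def pr(p):
    v=Rm.T@(np.array(p)-o);v=np.array([v[0],-v[1],-v[2]]);u=K@v;return (u[:2]/u[2]).round(1)
for n,p in dict(on=(.5053,.3695),fry=(.5,.3218),boil=(.4951,.2781),warm=(.4902,.2344),start=(.4836,.1747)).items(): print(n,pr((*p,.067)))
print("tcp",pr((.4268,.407,.2313)))
# pixel -> plane
for n,px in dict(on=(296,266),fry=(247,267),boil=(202,267),warm=(157,267),start=(95,266)).items():
    d=np.linalg.inv(K)@[*px,1];d=Rm@[d[0],-d[1],-d[2]];t=(.067-o[2])/d[2];print(n,(o+t*d).round(4))
```

```text
[0.34875293 0.41593757 0.37514179]
on [296.4 269. ]
fry [247.3 268.9]
boil [202.4 268.7]
warm [157.4 268.5]
start [ 96.  268.3]
tcp [325.2 276. ]
on [0.502  0.3696 0.067 ]
fry [0.498  0.3218 0.067 ]
boil [0.4933 0.2781 0.067 ]
warm [0.4886 0.2344 0.067 ]
start [0.4811 0.1745 0.067 ]
```

Request:
{"fn": "carry_out", "kwargs": {"increments": [[[0.97,-0.47,-0.5,0,0,0,0],[0.97,-0.47,-0.5,0,0,0,0],[0.97,-0.47,-0.5,0,0,0,0],[0.97,-0.47,-0.5,0,0,0,0],[0,0,-1,0,0,0,0],[0,0,-1,0,0,0,0],[0,0,-1,0,0,0,0],[0,0,-1,0,0,0,0],[0,0,-0.8,0,0,0,0],[0,0,0,0,0,0,0]]]}}

```text
time_s: 4.4
tcp_pos: [0.5032, 0.3686, 0.0934]
ee_rot: [-0.001, 0.055, 0.998, -0.001]
contact_force: [-0.9, 0.9, -1.0]
grip_width: 0.0
```

Run:
```python
from plant import *
import cv2
s=arm.state(); print(s["time_s"],s["tcp_pos"],s["ee_rot"],s["contact_force"])
im=optics.camera("wrist"); cv2.imwrite("pics/w2.png",im[:,:,::-1])
```

```text
4.4 [0.50322216 0.36859195 0.09337054] [-0.0013641   0.05507152  0.99848073 -0.00122784] [-0.91482186  0.91945676 -0.97293608]
```

View pics/w2.png

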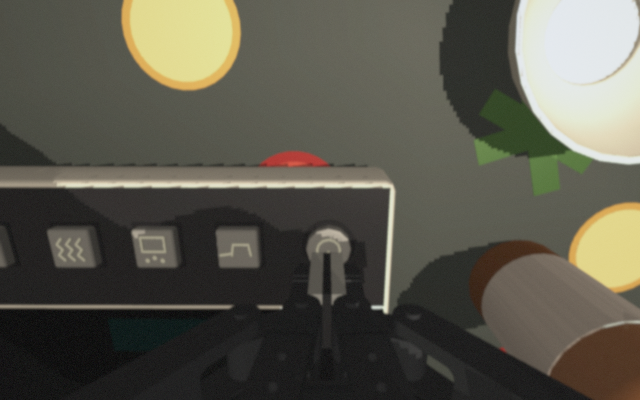

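The on key is at (329,244), just ahead of the fingertips at (326,262), which is expected from parallax. I check this by back-projection.

```bash
cat > bp.py <<'E'
from plant import *
from scipy.spatial.transform import Rotation as R
import numpy as np
c=optics.get_calibration("wrist");q=np.array(c["rotation"])
Rm=R.from_quat([q[1],q[2],q[3],q[0]]).as_matrix()
K=c["K"];o=c["origin"]
def bp(px,z=.067):
    d=np.linalg.inv(K)@[*px,1];d=Rm@[d[0],-d[1],-d[2]];return (o+(z-o[2])/d[2]*d).round(4)
def pr(p):
    v=Rm.T@(np.array(p)-o);v=np.array([v[0],-v[1],-v[2]]);u=K@v;return (u[:2]/u[2]).round(1)
E
python3 - <<'E'
from bp import *
for n,px in dict(on=(329,244),fry=(239,247),boil=(156,247),warm=(75,247)).items(): print(n,bp(px))
print(pr(arm.state()["tcp_pos"]), o)
E
```

```text
on [0.5022 0.3701 0.067 ]
fry [0.4987 0.3222 0.067 ]
boil [0.4939 0.2781 0.067 ]
warm [0.4892 0.235  0.067 ]
[327.9 271.8] [0.42793166 0.37717342 0.2384635 ]
```

Request:
{"fn": "carry_out", "kwargs": {"increments": [[[0,0.05,-0.4,0,0,0,0],[0,0,-0.4,0,0,0,0],[0,0,-0.1,0,0,0,0],[0,0,0,0,0,0,0],[0,0,0,0,0,0,0]]]}}

```text
time_s: 5.08
tcp_pos: [0.5039, 0.3709, 0.0776]
ee_rot: [0.0, 0.055, 0.999, 0.0]
contact_force: [1.1, 0.3, 1.1]
grip_width: -0.003
```

Request:
{"fn": "carry_out", "kwargs": {"increments": [[[0,0,-0.25,0,0,0,0],[0,0,-0.2,0,0,0,0],[0,0,0,0,0,0,0],[0,0,0,0,0,0,0]]]}}

```text
time_s: 5.58
tcp_pos: [0.5038, 0.3708, 0.0683]
ee_rot: [-0.0, 0.055, 0.999, -0.0]
contact_force: [-0.8, -0.1, 0.0]
grip_width: -0.005
```

Request:
{"fn": "carry_out", "kwargs": {"increments": [[[0,0,-0.1,0,0,0,0],[0,0,0,0,0,0,0],[0,0,0,0,0,0,0]]]}}

```text
time_s: 5.95
tcp_pos: [0.504, 0.371, 0.0667]
ee_rot: [0.0, 0.055, 0.998, 0.0]
contact_force: [0.6, 0.3, 1.1]
grip_width: -0.003
```

Request:
{"fn": "carry_out", "kwargs": {"increments": [[[0,0,-0.05,0,0,0,0],[0,0,0,0,0,0,0],[0,0,0,0,0,0,0]]]}}

```text
time_s: 6.32
tcp_pos: [0.504, 0.371, 0.0656]
ee_rot: [0.0, 0.055, 0.999, 0.0]
contact_force: [0.5, 0.4, 2.4]
grip_width: -0.003
```

Request:
{"fn": "carry_out", "kwargs": {"increments": [[[0,0,-0.05,0,0,0,0],[0,0,0,0,0,0,0],[0,0,0,0,0,0,0]]]}}

```text
time_s: 6.7
tcp_pos: [0.504, 0.371, 0.0645]
ee_rot: [0.0, 0.055, 0.998, 0.0]
contact_force: [-0.1, 0.8, 2.9]
grip_width: 0.001
```

Request:
{"fn": "carry_out", "kwargs": {"increments": [[[0,0,-0.03,0,0,0,0],[0,0,0,0,0,0,0],[0,0,0,0,0,0,0]]]}}

```text
time_s: 7.08
tcp_pos: [0.504, 0.3709, 0.0639]
ee_rot: [0.0, 0.055, 0.999, 0.0]
contact_force: [0.2, 0.6, 3.1]
grip_width: -0.001
```

Request:
{"fn": "carry_out", "kwargs": {"increments": [[[0,0,-0.03,0,0,0,0],[0,0,0,0,0,0,0],[0,0,0,0,0,0,0]]]}}

```text
time_s: 7.45
tcp_pos: [0.504, 0.371, 0.0633]
ee_rot: [0.0, 0.055, 0.998, 0.0]
contact_force: [1.8, 0.8, 4.1]
grip_width: 0.0
```

Run:
```python
from plant import *
import cv2
im=optics.camera("wrist"); cv2.imwrite("pics/w3.png",im[:,:,::-1])
s=arm.state(); print(s["time_s"],s["tcp_pos"],s["contact_force"])
```

```text
7.5 [0.50400626 0.37097477 0.063285  ] [1.11239101 1.44843701 3.92369518]
```

View pics/w3.png

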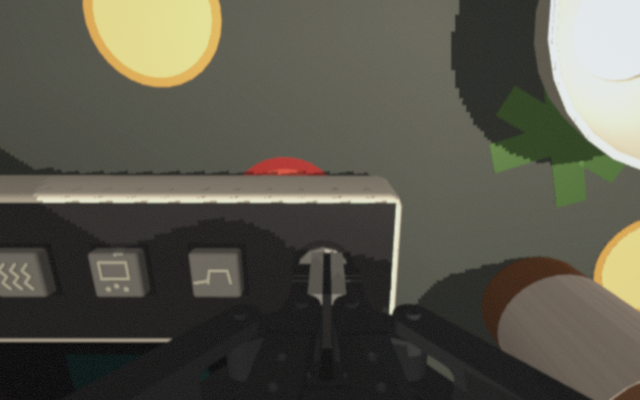

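The tip is on the on key at (323,262), about 3.7 mm down with 4 N. I lift and go to boil.

Request:
{"fn": "carry_out", "kwargs": {"increments": [[[0,0,1,0,0,0,0],[0,0,0.4,0,0,0,0],[-0.1,-0.93,0,0,0,0,0],[-0.1,-0.93,0,0,0,0,0],[-0.1,-0.93,0,0,0,0,0],[-0.1,-0.93,0,0,0,0,0],[-0.1,-0.93,0,0,0,0,0],[0,0,0,0,0,0,0],[0,0,0,0,0,0,0]]]}}

```text
time_s: 8.62
tcp_pos: [0.4938, 0.2786, 0.0913]
ee_rot: [0.0, 0.055, 0.999, 0.001]
contact_force: [-0.1, 0.1, 0.1]
grip_width: -0.001
```

Run:
```python
from bp import *
import cv2
im=optics.camera("wrist"); cv2.imwrite("pics/w4.png",im[:,:,::-1])
s=arm.state(); print(s["time_s"],s["tcp_pos"],s["contact_force"])
print(pr((.4943,.278,.067)))
```

```text
8.675 [0.49366377 0.27900341 0.09126635] [-0.5939    -0.244904  -1.6590254]
[326.6 250.7]
```

View pics/w4.png

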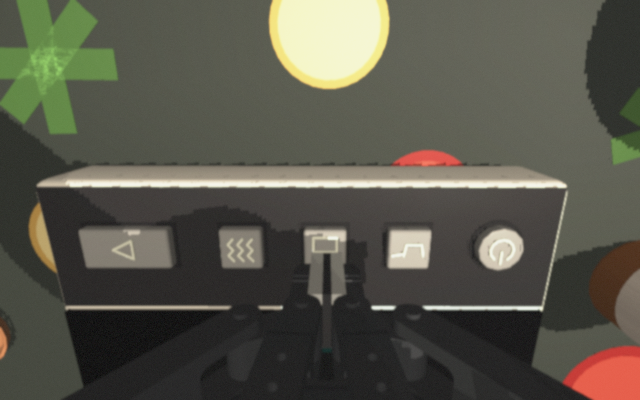

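The tip is lined up over the boil key at (325,248), and the on key at (499,248) is up again.

Request:
{"fn": "carry_out", "kwargs": {"increments": [[[0,0,-0.6,0,0,0,0],[0,0,-0.4,0,0,0,0],[0,0,-0.1,0,0,0,0],[0,0,0,0,0,0,0],[0,0,0,0,0,0,0]]]}}

```text
time_s: 9.3
tcp_pos: [0.494, 0.2779, 0.0694]
ee_rot: [0.0, 0.055, 0.998, 0.0]
contact_force: [-0.1, 1.1, -0.3]
grip_width: -0.003
```

Request:
{"fn": "carry_out", "kwargs": {"increments": [[[0,0,-0.1,0,0,0,0],[0,0,-0.1,0,0,0,0],[0,0,0,0,0,0,0],[0,0,0,0,0,0,0]]]}}

```text
time_s: 9.8
tcp_pos: [0.4941, 0.2779, 0.0655]
ee_rot: [0.0, 0.055, 0.998, 0.0]
contact_force: [0.6, 1.0, 2.1]
grip_width: -0.0
```

Request:
{"fn": "carry_out", "kwargs": {"increments": [[[0,0,-0.05,0,0,0,0],[0,0,-0.05,0,0,0,0],[0,0,0,0,0,0,0],[0,0,0,0,0,0,0]]]}}

```text
time_s: 10.3
tcp_pos: [0.4941, 0.278, 0.0634]
ee_rot: [0.0, 0.055, 0.999, 0.0]
contact_force: [0.9, 0.0, 4.0]
grip_width: 0.001
```

Request:
{"fn": "carry_out", "kwargs": {"increments": [[[0,0,1,0,0,0,0],[0,0,0.4,0,0,0,0],[-0.1,-0.86,0,0,0,0,0],[-0.1,-0.86,0,0,0,0,0],[-0.1,-0.86,0,0,0,0,0],[-0.1,-0.86,0,0,0,0,0],[-0.1,-0.86,0,0,0,0,0],[-0.1,-0.86,0,0,0,0,0],[0,0,0,0,0,0,0],[0,0,0,0,0,0,0]]]}}

```text
time_s: 11.55
tcp_pos: [0.4818, 0.1753, 0.0912]
ee_rot: [0.0, 0.054, 0.999, 0.0]
contact_force: [-0.2, 0.3, 0.1]
grip_width: 0.002
```

Run:
```python
from bp import *
import cv2
im=optics.camera("wrist"); cv2.imwrite("pics/w5.png",im[:,:,::-1])
s=arm.state(); print(s["time_s"],s["tcp_pos"],s["contact_force"])
print(pr((.4825,.1745,.067)))
```

```text
11.6 [0.48178971 0.1756531  0.09118414] [0.33177499 0.71932111 0.11689061]
[326.2 251. ]
```

View pics/w5.png

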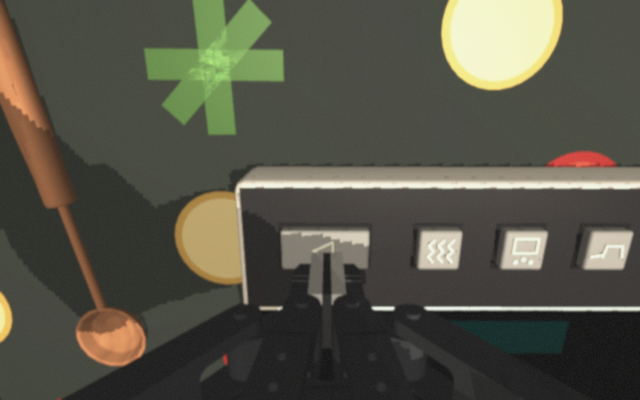

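The start bar is centred at (326,249) under the tip, and boil at (522,249) is up.

Request:
{"fn": "carry_out", "kwargs": {"increments": [[[0,0,-0.6,0,0,0,0],[0,0,-0.4,0,0,0,0],[0,0,-0.1,0,0,0,0],[0,0,0,0,0,0,0],[0,0,0,0,0,0,0]]]}}

```text
time_s: 12.22
tcp_pos: [0.482, 0.1746, 0.0693]
ee_rot: [0.0, 0.055, 0.998, 0.0]
contact_force: [0.6, 0.3, -0.5]
grip_width: -0.004
```

Request:
{"fn": "carry_out", "kwargs": {"increments": [[[0,0,-0.1,0,0,0,0],[0,0,-0.1,0,0,0,0],[0,0,0,0,0,0,0],[0,0,0,0,0,0,0]]]}}

```text
time_s: 12.72
tcp_pos: [0.4821, 0.1747, 0.0654]
ee_rot: [0.0, 0.055, 0.998, 0.0]
contact_force: [-0.0, 0.4, 2.5]
grip_width: -0.001
```

Request:
{"fn": "carry_out", "kwargs": {"increments": [[[0,0,-0.05,0,0,0,0],[0,0,-0.05,0,0,0,0],[0,0,0,0,0,0,0],[0,0,0,0,0,0,0]]]}}

```text
time_s: 13.22
tcp_pos: [0.4821, 0.1747, 0.0633]
ee_rot: [0.0, 0.055, 0.999, 0.0]
contact_force: [1.1, -0.5, 4.6]
grip_width: -0.003
```

Start is pressed (about 3.7 mm, 4.6 N). I lift clear and retract toward the robot.

Request:
{"fn": "carry_out", "kwargs": {"increments": [[[0,0,1,0,0,0,0],[0,0,1,0,0,0,0],[0,0,1,0,0,0,0],[0,0,1,0,0,0,0],[0,0,1,0,0,0,0],[-0.5,0,1,0,0,0,0],[-0.5,0,0.5,0,0,0,0],[-0.5,0,0,0,0,0,0],[0,0,0,0,0,0,0],[0,0,0,0,0,0,0]]]}}

```text
time_s: 14.48
tcp_pos: [0.4514, 0.1743, 0.1923]
ee_rot: [-0.001, 0.055, 0.998, -0.0]
contact_force: [0.4, -0.3, 1.2]
grip_width: 0.001
```

Run:
```python
from plant import *
import cv2
for c in ["wrist","scene"]:
    im=optics.camera(c); cv2.imwrite(f"pics/{c}6.png",im[:,:,::-1])
s=arm.state(); print(s["time_s"],s["tcp_pos"],s["contact_force"],abs(s["joint_velocities"]).max())
for t in ["stockpot","saucepan","salt_shaker","mug","bowl","spice_jar"]: print(t,[(r["point"],r["confidence"]) for r in landmark_of(t,"scene")[:1]])
```

```text
14.575 [0.45173278 0.17436153 0.19253263] [-0.69455993 -0.17186006  0.66820566] 0.005517459170867879
stockpot [([0.6882, 0.2379, 0.0613], 0.69)]
saucepan [([0.7275, -0.2449, 0.0647], 0.92)]
salt_shaker [([0.6673, -0.0055, 0.0038], 0.7)]
mug [([0.3738, -0.5167, -0.0004], 0.91)]
bowl [([0.4078, 0.5392, 0.0032], 0.63)]
spice_jar [([0.5637, -0.5042, -0.0001], 0.91)]
```

View pics/wrist6.png

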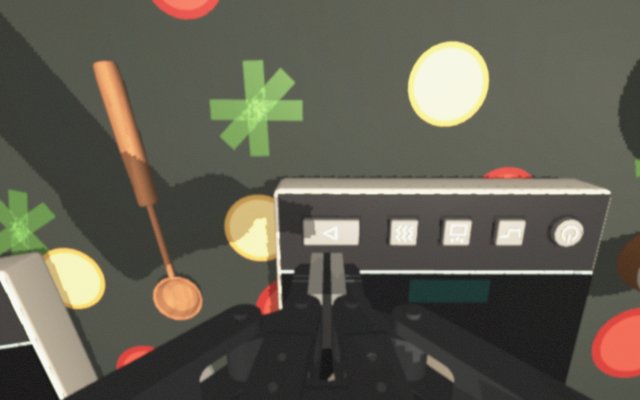

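View pics/scene6.png

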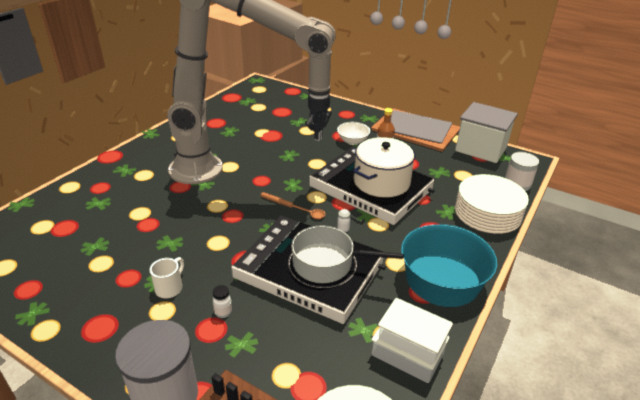

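All five keys look up (start at (331,232) through on at (568,233)), and everything stands where it did. The hand is clear.

```bash
python3 -c "
from plant import *
print(job_done())"
```

```text
the job is handed in; nothing more can be done
None
```

I pressed on, boil and start in that order on the stockpot's hob (the left one) with the closed fingertips, then handed the job in at about 14.6 s of the 48 s allowed. `job_done()` gives no verdict, so I can't confirm the result beyond my own checks.

| Key | Estimated depth | Force read |
|---|---|---|
| on | 3.7 mm | 4 N |
| boil | 3.6 mm | 4 N |
| start | 3.7 mm | 4.6 N |

- **Pressing depth:** these come from the measured tip height against the nominal 67 mm key top. Each press went further than the 2 mm a key needs, to be sure it acted. The start bar probably reached its end stop at 4.6 N.
- **Between presses:** I lifted the hand about 28 mm clear each time. The wrist pictures show on up again before boil, and boil up again before start.
- **Final pictures:** all five keys look up, and the hand is clear at about 0.19 m height. The stockpot, saucepan, shaker, mug, bowl and spice jar were found within about 4 mm of their first positions, except the saucepan, which I had not located at the start. It, the oil bottle and the spoon I compared only by eye.
- **Disagreement:** my pixel measurements put the keys 2–3 mm nearer the robot than the trained networks did. I aimed in between, well inside the 22–24 mm keys. The force readings also had about 1 N of noise.

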